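Moving-day check: set each thing on its outlined pad

TASK

Before the movers come, set the four things on the counter on their felt pads, upright and inside the outline: the mug on the pad with the white ring, the green jar on the one with the green ring, the spirit level along the yellow outline and the closed screw organiser along the grey outline. Put both breakables, the mug and the jar, safely on their pads (in either order) before you move the level or the organiser, keep them upright and set them down gently without dropping them. Leave the hex key and the blue tape roll where they lie, and let go of everything at the end.

Things in the scene. Friction and masses are not known exactly. Their poses are not given: they have to be found in the camera images.
- mug_mid (a point): White ceramic mug, open at the top, empty, upright. Body 62 mm across, 72 mm tall. This point is on its axis half-way up (36 mm above its foot). Its handle sticks out along its own +y, to 68 mm from the axis at most; own z is up. It can be gripped across the body along its own x, best in its upper half (a low grip leaves some grippers no room above the rim).
- jar_mid (a point): Green glass jar with a closed green lid, upright, round, 58 mm across, 76 mm tall with the lid. This point is on its axis half-way up (38 mm above its foot); own z is up. Best gripped in its upper half.
- level_mid (a point): Yellow aluminium spirit level with black end caps, standing on its narrow base: 140 mm long (own y), 22 mm wide (own x), 40 mm high (own z, up). This point is its centre, 20 mm above its underside. Its two ends are alike.
- organiser_mid (a point): Grey plastic screw organiser with a closed, latched flip-top lid showing six small compartments: 100 mm long (own y), 60 mm wide (own x), 36 mm high (own z, up). The lid does not open. This point is its centre, 18 mm above its underside.
- mug_pad: Fixed dark felt disc, 100 mm across, 4 mm thick, with a WHITE ring outline of 78 mm inner diameter: the mug's pad. Origin at the centre of its underside, z up.
- jar_pad: Fixed dark felt disc, 96 mm across, 4 mm thick, with a GREEN ring outline of 74 mm inner diameter: the jar's pad. Origin at the centre of its underside, z up.
- level_pad: Fixed dark felt strip, 168 mm long (own y) and 52 mm wide (own x), 4 mm thick, with a YELLOW rectangular outline of 152 x 36 mm inside: the spirit level's pad. Origin at the centre of its underside, z up.
- organiser_pad: Fixed dark felt rectangle, 132 mm long (own y) and 92 mm wide (own x), 4 mm thick, with a light GREY rectangular outline of 116 x 76 mm inside: the organiser's pad. Origin at the centre of its underside, z up.
- hex_key: Bystander, not to be moved: loose steel hex key lying flat, an L with a 112 mm long arm (along own y) and a 38 mm short arm (along own x), 10 mm thick. Origin on the counter at the middle of the 38 x 112 mm rectangle around it.
- tape_roll: Bystander, not to be moved: loose small roll of blue tape lying flat, 56 mm across with a 38 mm hole, 19 mm high. Origin at the centre of its underside.

How it is judged (in metres and radians):
On the way:
1. the mug and the jar both stand released on their own pads, while the level and the organiser are still where they were (within 30 mm) (z of mug_mid in the frame of mug_pad between 0.035 and 0.045 m and angle between each of mug_mid, jar_mid's own z axis and vertical below 0.12 rad and horizontal distance between mug_mid and mug_pad below 0.012 m and contact force between the fingers and mug below 0.3 N and linear speed of each of mug, jar below 0.02 m/s and angular speed of each of mug, jar below 0.3 rad/s and z of jar_mid in the frame of jar_pad between 0.037 and 0.047 m and horizontal distance between jar_mid and jar_pad below 0.012 m and contact force between the fingers and jar below 0.3 N and distance of each of level_mid, organiser_mid from where it was at the start of the episode below 0.03 m), for 0.2 s.
At the end, for the whole second after the job is handed in: Mug and jar centred on their pads within 12 mm; level and organiser on theirs within 12 mm along each side and 0.17 rad in direction (either way round). All rest on the felt (height within 5 mm, tilt below 0.12 rad), released and at rest (z of mug_mid in the frame of mug_pad between 0.035 and 0.045 m and angle between each of mug_mid, jar_mid, level_mid, organiser_mid's own z axis and vertical below 0.12 rad and horizontal distance between mug_mid and mug_pad below 0.012 m and contact force between the fingers and mug below 0.3 N and linear speed of each of mug, jar, level, organiser below 0.02 m/s and angular speed of each of mug, jar, level, organiser below 0.3 rad/s and z of jar_mid in the frame of jar_pad between 0.037 and 0.047 m and horizontal distance between jar_mid and jar_pad below 0.012 m and contact force between the fingers and jar below 0.3 N and z of level_mid in the frame of level_pad between 0.019 and 0.029 m and x of level_mid in the frame of level_pad between -0.012 and 0.012 m and y of level_mid in the frame of level_pad between -0.012 and 0.012 m and angle between the y axis of level_mid and the y axis of level_pad, either way round below 0.17 rad and contact force between the fingers and level below 0.3 N and z of organiser_mid in the frame of organiser_pad between 0.017 and 0.027 m and x of organiser_mid in the frame of organiser_pad between -0.012 and 0.012 m and y of organiser_mid in the frame of organiser_pad between -0.012 and 0.012 m and angle between the y axis of organiser_mid and the y axis of organiser_pad, either way round below 0.17 rad and contact force between the fingers and organiser below 0.3 N); the robot touches nothing.
It fails at once if the mug or the jar is tipped by more than 0.6 rad (angle between any of mug_mid, jar_mid's own z axis and vertical above 0.6 rad).
It fails at once if the mug or the jar is dropped: it moves faster than 0.7 m/s (a fall of 25 mm) while not held ((linear speed of mug above 0.7 m/s and contact force between the fingers and mug below 0.1 N) or (linear speed of jar above 0.7 m/s and contact force between the fingers and jar below 0.1 N)).
It fails at once if the hex key or the blue tape roll is displaced by more than 30 mm (distance of any of hex_key, tape_roll from where it was at the start of the episode above 0.03 m).
It also fails if it takes over 112 s, if anything falls off the work surface, if the arm or the gripper's body presses on something with over 40 N, if the wrist force passes 120 N, or if a joint passes its speed limit or range.

ROBOT

A 6-joint arm with a two-finger parallel gripper is mounted at the origin on the work surface. World frame = base frame: x ahead of the robot, y to its left, z up, the work surface at z = 0. Lengths are in mm, angles in rad, forces in N, time in s.
With the tool pointing down it reaches from about 325 to 925 mm from the base axis. Payload 3.1 kg.
Tool frame: the origin (TCP) lies at the very end of the fingers, on their centre line; the grasp point (between the pads) lies behind it (pinch_z is the z of the grasp point in the tool frame, in mm); z points along the fingers, y is the line along which they close (so a half turn about z gives the same grasp; the last joint's range is limited). The gripper opens to 85 mm and grips with 20 to 120 N. Pads are 22 mm wide; open, the fingers measure 114 mm over their backs; the gripper's body (76 mm by 85 mm) begins 54 mm behind the grasp point. The pads swing forward as they close: fully open they stand 13 mm farther back than shut.
Start: joints at [1.077, 0.217, 1.613, -0, 1.311, -0.112], TCP at [232.852, 580.016, 231.3] pointing down, gripper open.
Joint ranges: [-2.75, 2.75], [-0.78, 2.1], [0.31, 2.55], [-1.13, 4.27], [0.13, 2.63], [-2.58, 2.58]. Speed limits (rad/s): [2.79, 2.79, 3.14, 3.14, 3.14, 3.14].

INTERFACE

Orientations are given as a unit quaternion [x, y, z, w].
In Python, from cell import observe, capture, camera_info, close_job, pinch_z gives the robot as it stands.
- The arm moves only by the tool apply_moves, never from a script. Its argument "rows" is a list of rows, each a list of 7 numbers: the shift along the tool's x, y, z normalised to -1 to 1, where 1 is 0.12 m, then the turn, a rotation vector about the tool's x, y, z normalised to -1 to 1, where 1 is pi/2 rad, then the gripper command: -1 is shut, 1 is fully open, values between are in proportion. A call has 1 to 5 rows; each row is the pose to reach, as a shift and turn from the pose commanded when the call began, along the tool's axes at that moment; what a row does not reach only later rows make up. A row lasts 1/12 s, in which the tool goes at most 41.7 mm and 7.16 degrees, less where a joint would pass 70% of its speed; a pose out of reach is approached as far as the arm can. A call with a number of a shift or a turn outside -1 to 1 is refused whole. A call with a gripper value outside its range is refused whole. The fingers move at their own pace and stop on an object; the grip force is fixed at half the most. Time passes only in rows, so rows that repeat a pose let the fingers close. It gives the time, the measured TCP pose, the force, the opening and the grip force at its end, in the units of the state.
- observe(): the state, without advancing time (a new reading comes with each control period).
- capture(name): name is "side" or "top"; returns the picture (400x640x3 uint8, blue, green, red); there is no depth.
- camera_info(name): a dict with "fx", "fy", "cx", "cy" (pixels), "camera_from_world" (4x4, takes a point from world to camera coordinates). Camera axes: x right, y down, z forward; pixel columns grow to the right and rows downward; lengths in mm; the calibration is good to about 2 mm. A picture is of the moment at which its call begins. camera_info takes no time and is no camera call.
- close_job(): hands the job in; it is judged then, once.
The state is a dict: "time_s": time; "joints": joint angles; "joint_vel": joint speeds; "tau": joint torques, N m; "tool_pos": TCP position; "ee_rot": TCP orientation; "wrist_force": force on the tool from outside, world axes, zero at the start; "moment": the same for the moment, N m; "opening": finger opening in mm; "finger_force": force on a finger pad.
Only numpy, scipy, OpenCV 4.12 (cv2) and the standard library are available. Lean on these libraries where they do the work, as an engineer would, in place of code of your own. Each camera call takes 0.05 s, during which the arm holds its last target. There are 200 camera calls.

## Working session

There is one attempt and no reset: what is moved stays moved. The work goes in short steps, Python scripts to look and compute and a tool call to move; the robot and the scene stay as the last step left them, time stands still between calls to the robot, and variables do not carry over. Pictures are saved under pics/ and viewed, at most 17 in all, crops included, and the job is handed in when it is done.

Besides the shell and the picture viewer there is one more tool, called after ">>>" as name(argument=value, ...) on one line, values as JSON. apply_moves: Moves the arm, as the interface text tells. Its arguments: {"type":"object","properties":{"rows":{"type":"array"}},"required":["rows"]}

```bash
mkdir -p pics; ls; python3 - <<'E'
from cell import *
import cv2
for n in("top","side"):
    cv2.imwrite(f"pics/{n}0.png",capture(n)); print(camera_info(n))
print(observe(),pinch_z)
E
```

```text
pics
{'fx': 508.6702053678865, 'fy': 508.6702053678865, 'cx': 326.971482935126, 'cy': 197.68236947947628, 'camera_from_world': array([[-1.85762131e-02, -9.99474880e-01, -2.65497462e-02,
         1.84490012e+01],
       [-9.91387240e-01,  2.18559739e-02, -1.29126516e-01,
         5.31441467e+02],
       [ 1.29638980e-01,  2.39223979e-02, -9.91272644e-01,
         9.90483096e+02],
       [ 0.00000000e+00,  0.00000000e+00,  0.00000000e+00,
         1.00000000e+00]])}
{'fx': 498.9597014781009, 'fy': 498.9597014781009, 'cx': 313.64792906430534, 'cy': 196.91328016525372, 'camera_from_world': array([[ 8.54344831e-01, -5.19702709e-01,  2.00088172e-03,
        -4.69009141e+02],
       [-4.08842064e-01, -6.74466732e-01, -6.14770522e-01,
         2.37073909e+02],
       [ 3.20847434e-01,  5.24407973e-01, -7.88703495e-01,
         1.02994925e+03],
       [ 0.00000000e+00,  0.00000000e+00,  0.00000000e+00,
         1.00000000e+00]])}
{'time_s': 0.1, 'joints': array([ 1.07678853e+00,  2.17647899e-01,  1.61480947e+00,  1.12984202e-05,
        1.31130514e+00, -1.12173275e-01]), 'joint_vel': array([ 7.69635911e-05, -2.97270065e-03, -2.64506826e-03,  1.34327214e-03,
        4.90134478e-03, -3.45447062e-04]), 'tau': array([-1.75837606e-03, -3.98077083e+01, -3.04969704e+01, -2.52674572e-04,
        4.29670894e-03,  4.99678310e-05]), 'tool_pos': array([232.4936324 , 579.34221441, 230.09927575]), 'ee_rot': array([ 1.89760888e-01,  9.81829735e-01, -1.03384781e-03, -3.29030042e-04]), 'wrist_force': array([0.0436287 , 0.46917831, 0.27683046]), 'moment': array([0.00625045, 0.01097096, 0.02121014]), 'finger_force': 0.0, 'opening': 85.30073263467487} -18.700000000000003
```

View pics/top0.png

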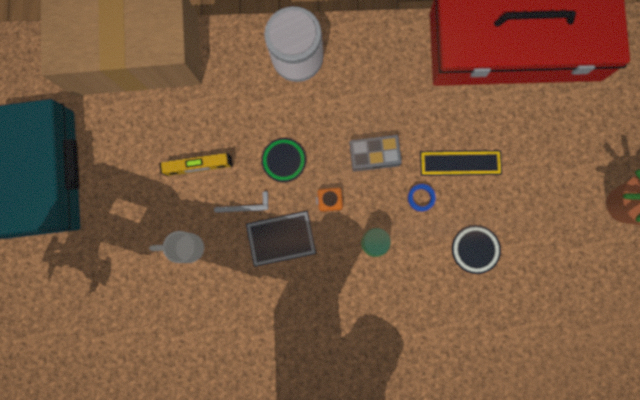

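View pics/side0.png

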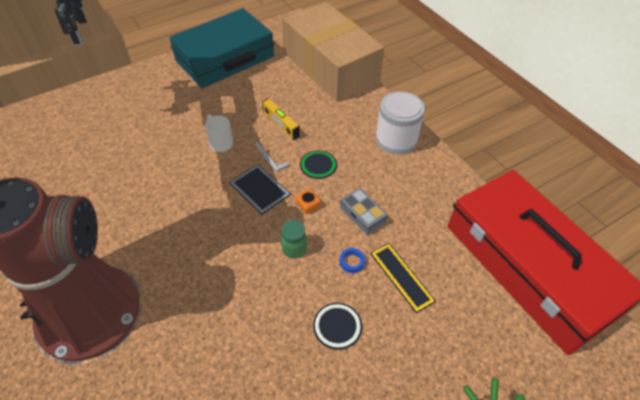

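Top view: mug (183,247) with its handle to the left (152,248), jar (376,242), level (195,163), organiser (376,152). Pads: white (476,250), green (284,160), yellow (461,162), grey (281,238). The side view agrees. Hex key is at (245,207), tape at (421,197), and there is an extra orange block at (330,199).

```bash
cat > h.py <<'E'
from cell import *
import cv2, numpy as np
def ray(n,uv,z):
    c=camera_info(n);T=c["camera_from_world"];R=T[:3,:3];o=-R.T@T[:3,3]
    uv=np.atleast_2d(np.array(uv,float))
    d=np.c_[(uv[:,0]-c["cx"])/c["fx"],(uv[:,1]-c["cy"])/c["fy"],np.ones(len(uv))]@R
    return o+d*((z-o[2])/d[:,2])[:,None]
def proj(n,p):
    c=camera_info(n);T=c["camera_from_world"];q=T[:3,:3]@np.array(p,float)+T[:3,3]
    return np.array([c["cx"]+c["fx"]*q[0]/q[2],c["cy"]+c["fy"]*q[1]/q[2]]),q[2]
def mask(im,roi,f):
    x0,y0,x1,y1=roi; hsv=cv2.cvtColor(im,cv2.COLOR_BGR2HSV).astype(int)
    m=np.zeros(im.shape[:2],np.uint8); m[y0:y1,x0:x1]=f(hsv[y0:y1,x0:x1])*255
    n,l,s,_=cv2.connectedComponentsWithStats(m); k=1+s[1:,4].argmax()
    return (l==k).astype(np.uint8)
def hull(m):
    c=max(cv2.findContours(m,0,cv2.CHAIN_APPROX_NONE)[0],key=len)
    return c[:,0,:]
def circ(P): # least-squares circle
    A=np.c_[2*P[:,:2],np.ones(len(P))];s=np.linalg.lstsq(A,(P[:,:2]**2).sum(1),rcond=None)[0]
    return s[:2],2*np.sqrt(s[2]+s[0]**2+s[1]**2)
def rect(P):
    (c,wh,a)=cv2.minAreaRect(P[:,:2].astype(np.float32)); 
    b=cv2.boxPoints((c,wh,a)); e=[b[1]-b[0],b[2]-b[1]]; e=max(e,key=np.linalg.norm)
    return np.round(c,1),np.round(wh,1),round(float(np.arctan2(e[1],e[0])%np.pi),3) # dir of long axis in world
def quat(o): 
    from scipy.spatial.transform import Rotation as R
    return R.from_quat(o["ee_rot"])
E
python3 - <<'E'
from h import *
t=cv2.imread("pics/top0.png")
H,S,V=0,1,2
col={'green pad':((255,130,315,190),lambda h:(h[...,0]>45)&(h[...,0]<85)&(h[...,1]>110)),
'white pad':((445,220,510,280),lambda h:(h[...,1]<60)&(h[...,2]>110)),
'yellow pad':((410,140,510,185),lambda h:(h[...,0]>20)&(h[...,0]<35)&(h[...,1]>150)&(h[...,2]>110)),
'level':((150,140,240,185),lambda h:(h[...,0]>19)&(h[...,0]<45)&(h[...,1]>170)),
'grey pad':((240,205,320,270),lambda h:(h[...,1]<60)),
'org':((340,125,410,178),lambda h:(h[...,1]<60)),
'jar':((350,220,400,265),lambda h:(h[...,0]>50)&(h[...,0]<95)&(h[...,1]>60)),
'mug':((140,225,212,270),lambda h:(h[...,1]<75)),
'tape':((400,175,445,220),lambda h:(h[...,0]>100)&(h[...,1]>120)),
'hex':((205,185,275,217),lambda h:(h[...,1]<75)),
}
z=dict(zip(col,[4,4,4,40,4,36,76,72,19,10]))
ov=t.copy()
for k,(r,f) in col.items():
    m=mask(t,r,f);c=hull(m);P=ray("top",c,z[k])
    cv2.drawContours(ov,[c],-1,(255,0,255),1)
    print(k,'rect',rect(P),'circ',np.round(circ(P)[0],1),round(circ(P)[1],1))
cv2.imwrite("pics/ov.png",cv2.resize(ov[110:290,130:530],None,fx=2,fy=2,interpolation=2))
s=cv2.imread("pics/side0.png")
cv2.imwrite("pics/mugjar.png",np.hstack([cv2.resize(t[215:275,140:220],None,fx=5,fy=5),cv2.resize(s[215:275,250:330],None,fx=5,fy=5)]))
E
```

```text
green pad rect (array([619.4,  98.8]), array([86.4, 86.6]), 2.345) circ [619.   98.9] 86.5
white pad rect (array([ 424. , -292.8]), array([88.9, 89.7]), 3.091) circ [ 424.  -292.7] 90.3
yellow pad rect (array([ 603.5, -270.8]), array([164.3,  48.7]), 1.547) circ [ 603.1 -270.4] 119.3
level rect (array([606.3, 276.2]), array([ 30.3, 138.9]), 1.7) circ [600.8 275.1] 91.3
grey pad rect (array([453.9, 106.3]), array([ 91.2, 130.9]), 1.754) circ [453.9 106. ] 124.7
org rect (array([621.9, -92.3]), array([ 64.4, 100.4]), 1.661) circ [622.2 -91.7] 91.4
jar rect (array([431.4, -85. ]), array([49.5, 34.2]), 1.543) circ [431.5 -84.3] 40.0
mug rect (array([441. , 295.4]), array([99.9, 65.5]), 1.097) circ [436.9 295. ] 78.5
tape rect (array([ 531. , -184.5]), array([50.7, 53.6]), 3.102) circ [ 530.7 -184.1] 52.0
hex rect (array([518.5, 183.8]), array([ 37.9, 116.2]), 1.862) circ [546.  186.1] 92.0
```

View pics/ov.png

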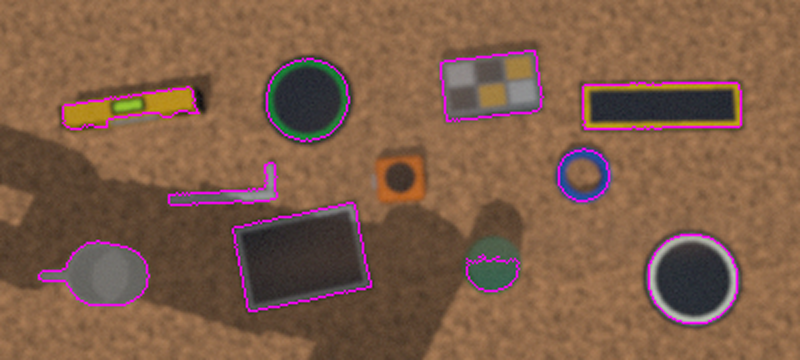

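View pics/mugjar.png

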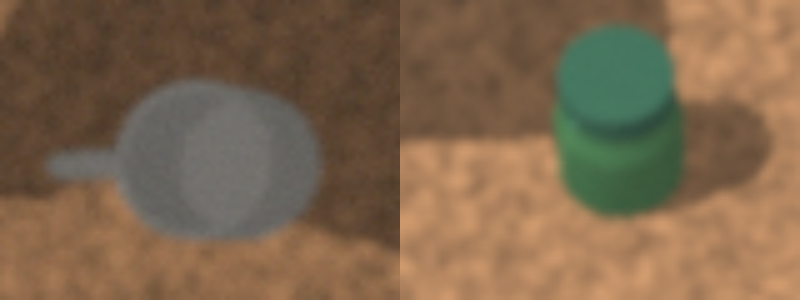

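The pads measure as specified, which gives their outer sizes as expected. The mug's rim is centred at about pixel (179.1,246.6) with the handle tip near (150,248). The jar's lid in the side view is at about (292.5,230.5). I'll look closer at the level and the organiser.

```bash
python3 - <<'E'
from h import *
t=cv2.imread("pics/top0.png");s=cv2.imread("pics/side0.png")
r=lambda a:cv2.resize(a,None,fx=4.5,fy=4.5,interpolation=2)
cv2.imwrite("pics/lo.png",np.vstack([np.hstack([r(t[140:190,150:240]),r(s[90:140,245:335])[:, :380]]),np.hstack([r(t[125:180,335:425]),r(s[180:235,325:415])[:,:380]])]))
mug=ray("top",(179.1,246.6),72)[0];print('mug',mug,'tip',ray("top",(149.5,247.5),36)[0])
print('mug check side proj',proj("side",mug))
m=mask(t,(350,220,400,265),lambda h:(h[...,0]>45)&(h[...,0]<95)&(h[...,1]>45))
c=hull(m);print('jar px',c.min(0),c.max(0))
for zz in(60,76):print(ray("side",(292.5,230.5),zz))
for y in (229,231): print(ray("top",(376.5,y+13),76))
E
```

```text
mug [437.82305704 294.29301121  72.        ] tip [438.62472478 365.54934686  36.        ]
mug check side proj (array([216.15222145, 124.23918519]), np.float64(1267.9666000218135))
jar px [362 229] [389 255]
[[445.60129018 -81.37992695  60.        ]]
[[440.64585102 -91.0364353   76.        ]]
[[439.0141186  -86.21656534  76.        ]]
[[435.21471841 -86.0982414   76.        ]]
```

View pics/lo.png

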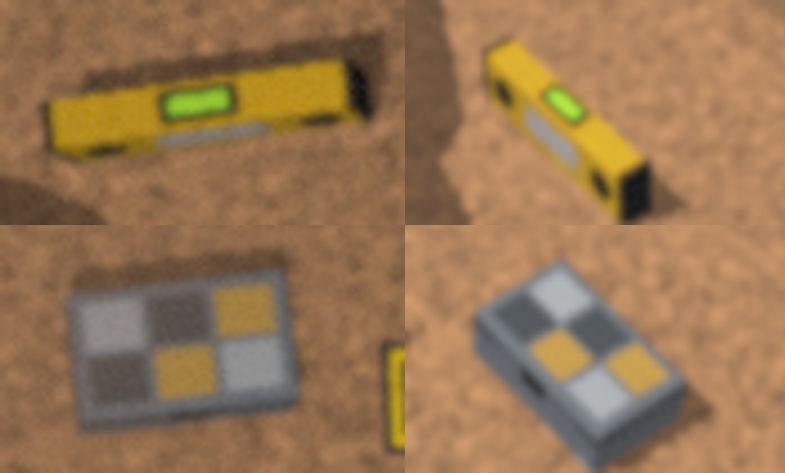

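Level: the top face is centred at about (193.5,162.3) px. Organiser: the lid grid is centred at about (375.6,150.5) px. I'll turn these into positions and start the first approach: turn the tool so it closes along world x, and move toward the mug.

```bash
python3 - <<'E'
from h import *
def d(a,b,z):
    p,q=ray("top",a,z)[0],ray("top",b,z)[0];v=q-p;return np.arctan2(v[1],v[0])%np.pi,np.linalg.norm(v)
lo=lambda x,y:(150+x/4.5-.5,140+y/4.5-.5)
og=lambda x,y:(335+x/4.5-.5,125+(y-225)/4.5-.5)
print('level',ray("top",(193.5,162.3),40)[0],d(lo(46,98),lo(350,59),40))
print('org',ray("top",(375.6,150.5),36)[0],d(og(70,297),og(283,272),36))
print('hex corners',ray("top",[(214,207),(214,213),(267,206),(268,209),(266,191)],10))
print('jar side proj',proj("side",(438,-87,76)))
for z in(76,60):print('jar top',ray("top",(375.5,242),z)[0])
print('sides: level',proj("side",(606,277,40)),'org',proj("side",(625,-91,36)))
E
```

```text
level [609.70712883 278.18491981  40.        ] (np.float64(1.676269077657122), np.float64(139.3421107355618))
org [626.03709511 -93.00900097  36.        ] (np.float64(1.6653314152220324), np.float64(97.07150272090905))
hex corners [[520.63423796 242.69558392  10.        ]
 [508.14180699 242.56721756  10.        ]
 [520.33927869 132.52175272  10.        ]
 [514.05989581 130.47070042  10.        ]
 [551.70507668 134.49976073  10.        ]]
jar side proj (array([290.48316193, 229.69127073]), np.float64(1064.9154626226582))
jar top [439.05163224 -84.31414148  76.        ]
jar top [439.71217524 -85.4209622   60.        ]
sides: level (array([278.16623138, 114.0939464 ]), np.float64(1338.0956594155646)) org (array([362.19744154, 205.9005164 ]), np.float64(1154.3644405790624))
```

>>> apply_moves(rows=[[0,0,0,0,0,0.08,1],[0,0,0,0,0,0.16,1],[0,0,0,0,0,0.24,1],[0,0,0,0,0,0.32,1],[0,0,0,0,0,0.38,1]])

```text
time_s: 0.52
tool_pos: [232.6, 579.6, 230.5]
ee_rot: [0.473, 0.881, -0.001, -0.0]
wrist_force: [-0.5, -0.1, -0.4]
opening: 85.2
finger_force: 0.0
```

>>> apply_moves(rows=[[0,0,0,0,0,0.08,1],[0,0,0,0,0,0.16,1],[0,0,0,0,0,0.24,1],[0,0,0,0,0,0.32,1],[0,0,0,0,0,0.376,1]])

```text
time_s: 0.93
tool_pos: [232.6, 579.6, 230.5]
ee_rot: [0.709, 0.706, -0.001, 0.0]
wrist_force: [0.6, -0.5, 0.3]
opening: 85.4
finger_force: 0.0
```

>>> apply_moves(rows=[[-0.16,0.114,0.06,0,0,0,1],[-0.32,0.228,0.12,0,0,0,1],[-0.48,0.342,0.18,0,0,0,1],[-0.64,0.456,0.24,0,0,0,1],[-0.8,0.57,0.3,0,0,0,1]])

```text
time_s: 1.35
tool_pos: [301.5, 482.9, 194.3]
ee_rot: [0.706, 0.708, -0.001, 0.0]
wrist_force: [0.3, -0.3, 0.1]
opening: 85.0
finger_force: 0.0
```

>>> apply_moves(rows=[[-0.16,0.114,0.06,0,0,0,1],[-0.32,0.228,0.12,0,0,0,1],[-0.48,0.342,0.18,0,0,0,1],[-0.64,0.456,0.24,0,0,0,1],[-0.8,0.57,0.3,0,0,0,1]])

```text
time_s: 1.77
tool_pos: [370.1, 386.9, 158.5]
ee_rot: [0.707, 0.708, -0.0, -0.0]
wrist_force: [0.6, 0.3, 0.1]
opening: 85.5
finger_force: 0.0
```

>>> apply_moves(rows=[[-0.16,0.114,0.06,0,0,0,1],[-0.32,0.228,0.12,0,0,0,1],[-0.48,0.342,0.18,0,0,0,1],[-0.64,0.456,0.24,0,0,0,1],[-0.78,0.57,0.3,0,0,0,1]])

```text
time_s: 2.18
tool_pos: [438.5, 293.3, 122.4]
ee_rot: [0.707, 0.708, -0.001, -0.0]
wrist_force: [0.1, 0.6, -0.2]
opening: 85.7
finger_force: 0.0
```

>>> apply_moves(rows=[[0,0,0,0,0,0,1],[0,0,0,0,0,0,1]])

```text
time_s: 2.35
tool_pos: [438.2, 293.7, 122.4]
ee_rot: [0.707, 0.707, -0.001, -0.001]
wrist_force: [0.2, -0.1, -0.2]
opening: 85.2
finger_force: 0.0
```

```bash
python3 - <<'E'
from h import *
s=capture("side");t=capture("top");r=lambda a:cv2.resize(a,None,fx=5,fy=5,interpolation=2)
cv2.imwrite("pics/m1.png",np.hstack([r(s[80:180,180:260]),r(t[200:300,140:220])]))
E
```

```text
(no output)
```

View pics/m1.png

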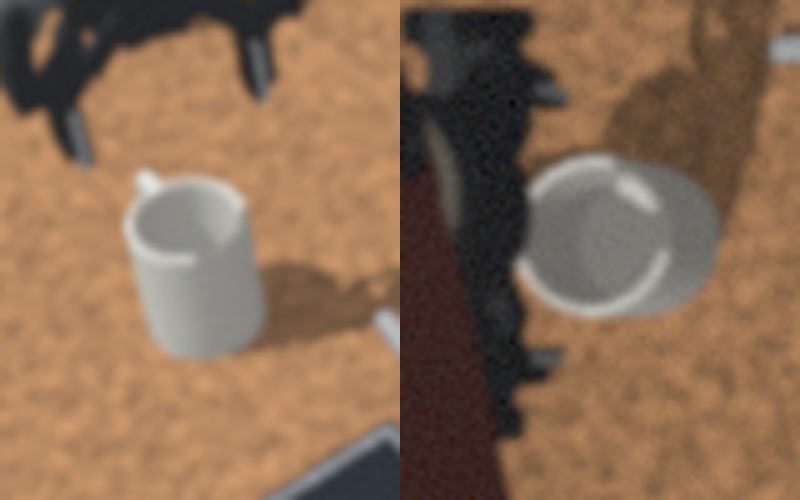

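The open mug lies centred between the two fingertips in both views (top rim centre at about (178.5,247)). Descend and grip.

>>> apply_moves(rows=[[0,0,0.15,0,0,0,1],[0,0,0.3,0,0,0,1],[0,0,0.45,0,0,0,1],[0,0,0.6,0,0,0,1],[0,0,0.73,0,0,0,1]])

```text
time_s: 2.87
tool_pos: [437.7, 295.8, 35.1]
ee_rot: [0.706, 0.708, 0.0, -0.0]
wrist_force: [-0.7, 0.5, 0.5]
opening: 85.1
finger_force: 0.0
```

>>> apply_moves(rows=[[0,0,0,0,0,0,1],[0,0,0,0,0,0,0.6],[0,0,0,0,0,0,0.5],[0,0,0,0,0,0,0.3],[0,0,0,0,0,0,-1]])

```text
time_s: 3.28
tool_pos: [439.7, 295.7, 37.4]
ee_rot: [0.706, 0.708, 0.002, 0.0]
wrist_force: [0.7, 0.7, 3.3]
opening: 59.7
finger_force: 66.5
```

>>> apply_moves(rows=[[0,0,0,0,0,0,-1],[0,0,0,0,0,0,-1],[0,0,0,0,0,0,-1],[0,0,0,0,0,0,-1],[0,0,0,0,0,0,-1]])

```text
time_s: 3.7
tool_pos: [439.8, 295.7, 37.4]
ee_rot: [0.707, 0.708, 0.002, 0.0]
wrist_force: [-0.2, 1.2, 5.9]
opening: 59.8
finger_force: 66.9
```

Gripped at 59.8 mm with 67 N. Lift, then carry to the white pad.

>>> apply_moves(rows=[[0,0,-0.1,0,0,0,-1],[0,0,-0.3,0,0,0,-1],[0,0,-0.5,0,0,0,-1],[0,0,-0.7,0,0,0,-1],[0,0,-0.8,0,0,0,-1]])

```text
time_s: 4.12
tool_pos: [439.7, 295.1, 134.8]
ee_rot: [0.707, 0.708, 0.002, 0.001]
wrist_force: [0.5, -0.5, -1.7]
opening: 59.7
finger_force: 66.1
```

>>> apply_moves(rows=[[-0.05,0,0,0,0,0,-1],[-0.18,0,0,0,0,0,-1],[-0.36,0,0,0,0,0,-1],[-0.58,0,0,0,0,0,-1],[-0.8,0,0,0,0,0,-1]])

```text
time_s: 4.53
tool_pos: [436.8, 197.0, 129.7]
ee_rot: [0.706, 0.708, -0.002, -0.001]
wrist_force: [-0.2, -0.0, -3.9]
opening: 59.7
finger_force: 66.1
```

>>> apply_moves(rows=[[-0.2,0,0,0,0,0,-1],[-0.4,0,0,0,0,0,-1],[-0.6,0,0,0,0,0,-1],[-0.8,0,0,0,0,0,-1],[-1,0,0,0,0,0,-1]])

```text
time_s: 4.95
tool_pos: [436.7, 77.1, 129.7]
ee_rot: [0.707, 0.708, -0.001, -0.001]
wrist_force: [-0.2, 0.8, -3.3]
opening: 59.7
finger_force: 66.1
```

>>> apply_moves(rows=[[-0.2,0,0,0,0,0,-1],[-0.4,0,0,0,0,0,-1],[-0.6,0,0,0,0,0,-1],[-0.8,0,0,0,0,0,-1],[-1,0,0,0,0,0,-1]])

```text
time_s: 5.37
tool_pos: [436.8, -42.4, 129.8]
ee_rot: [0.707, 0.708, -0.001, -0.001]
wrist_force: [0.8, -0.1, -2.9]
opening: 59.4
finger_force: 66.1
```

>>> apply_moves(rows=[[-0.2,0,0,0,0,0,-1],[-0.4,0,0,0,0,0,-1],[-0.6,0,0,0,0,0,-1],[-0.8,0,0,0,0,0,-1],[-1,0,0,0,0,0,-1]])

```text
time_s: 5.78
tool_pos: [437.1, -162.0, 129.7]
ee_rot: [0.707, 0.708, -0.001, -0.002]
wrist_force: [0.6, 0.5, -3.1]
opening: 59.7
finger_force: 66.1
```

>>> apply_moves(rows=[[-0.2,-0.03,0,0,0,0,-1],[-0.4,-0.06,0,0,0,0,-1],[-0.6,-0.09,0,0,0,0,-1],[-0.8,-0.11,0,0,0,0,-1],[-0.93,-0.12,0,0,0,0,-1]])

```text
time_s: 6.2
tool_pos: [422.8, -274.4, 129.8]
ee_rot: [0.707, 0.707, -0.001, -0.001]
wrist_force: [1.2, 0.5, -1.8]
opening: 59.4
finger_force: 66.1
```

>>> apply_moves(rows=[[-0.1,0,0,0,0,0,-1],[-0.14,0,0,0,0,0,-1],[-0.16,0,0,0,0,0,-1],[-0.16,0,0,0,0,0,-1],[-0.16,0,0,0,0,0,-1]])

```text
time_s: 6.62
tool_pos: [424.7, -291.0, 131.2]
ee_rot: [0.706, 0.708, 0.0, -0.001]
wrist_force: [-0.3, 0.4, -2.2]
opening: 59.7
finger_force: 66.1
```

```bash
python3 - <<'E'
from h import *
s=capture("side");t=capture("top");r=lambda a:cv2.resize(a,None,fx=4,fy=4,interpolation=2)
cv2.imwrite("pics/m2.png",np.hstack([r(s[220:370,290:390]),r(t[150:300,420:520])]))
o=observe();print(o["tool_pos"],o["ee_rot"])
m=mask(t,(445,215,510,290),lambda h:(h[...,1]<60)&(h[...,2]>110))
E
```

```text
[ 424.89395935 -291.02601997  131.44355665] [ 7.06180472e-01  7.08031739e-01  8.13272731e-05 -4.36073986e-04]
```

View pics/m2.png

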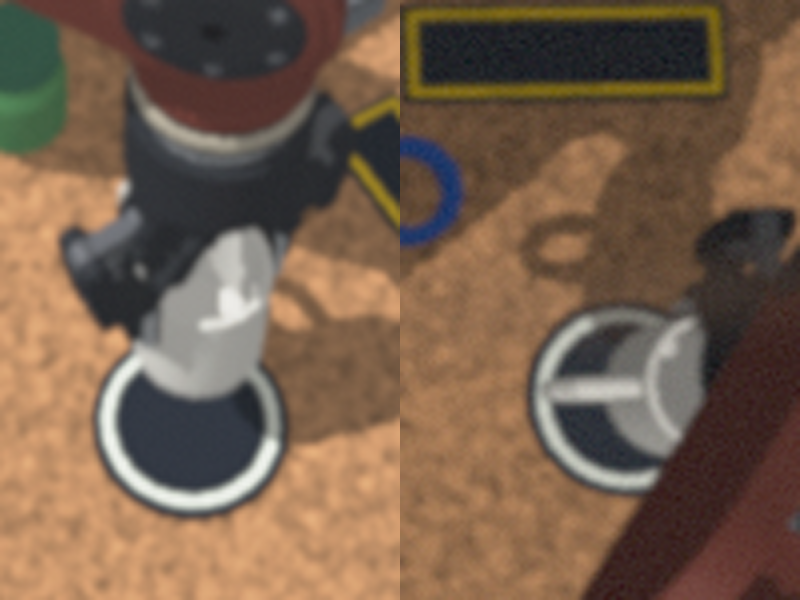

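The mug hangs upright over the white pad (side foot at about (341,315), ring centre about (338,325)). Lower it gently.

>>> apply_moves(rows=[[-0.014,-0.006,0.15,0,0,0,-1],[-0.014,-0.006,0.3,0,0,0,-1],[-0.014,-0.006,0.45,0,0,0,-1],[-0.014,-0.006,0.6,0,0,0,-1],[-0.014,-0.006,0.69,0,0,0,-1]])

```text
time_s: 7.13
tool_pos: [423.4, -292.1, 47.1]
ee_rot: [0.706, 0.708, -0.0, -0.001]
wrist_force: [-0.7, -0.4, -3.6]
opening: 59.7
finger_force: 66.1
```

>>> apply_moves(rows=[[0,0,0.015,0,0,0,-1],[0,0,0.03,0,0,0,-1],[0,0,0.04,0,0,0,-1],[0,0,0.04,0,0,0,-1],[0,0,0.04,0,0,0,-1]])

```text
time_s: 7.55
tool_pos: [425.0, -294.4, 45.2]
ee_rot: [0.707, 0.708, 0.0, 0.001]
wrist_force: [0.4, -0.4, -1.5]
opening: 59.4
finger_force: 66.0
```

>>> apply_moves(rows=[[0.008,0,0.01,0,0,0,-1],[0.008,0,0.02,0,0,0,-1],[0.008,0,0.03,0,0,0,-1],[0.008,0,0.03,0,0,0,-1],[0.008,0,0.03,0,0,0,-1]])

```text
time_s: 7.97
tool_pos: [424.5, -293.1, 41.4]
ee_rot: [0.707, 0.708, -0.0, 0.0]
wrist_force: [-2.4, 1.4, 4.1]
opening: 59.6
finger_force: 66.7
```

Contact (+4 N up, at the expected height). Release and rise.

>>> apply_moves(rows=[[0,0,0,0,0,0,-0.2],[0,0,0,0,0,0,0.4],[0,0,0,0,0,0,0.7],[0,0,0,0,0,0,1],[0,0,0,0,0,0,1]])

```text
time_s: 8.38
tool_pos: [424.3, -293.0, 40.4]
ee_rot: [0.707, 0.708, 0.0, 0.0]
wrist_force: [0.7, 0.4, -0.2]
opening: 85.6
finger_force: 0.0
```

>>> apply_moves(rows=[[0,0,-0.1,0,0,0,1],[0,0,-0.25,0,0,0,1],[0,0,-0.45,0,0,0,1],[0,0,-0.7,0,0,0,1],[0,0,-0.9,0,0,0,1]])

```text
time_s: 8.8
tool_pos: [424.5, -293.1, 150.9]
ee_rot: [0.707, 0.708, 0.0, 0.001]
wrist_force: [0.8, -0.2, 1.1]
opening: 85.3
finger_force: 0.0
```

>>> apply_moves(rows=[[0.2,0,0,0,0,0,1],[0.4,0,0,0,0,0,1],[0.6,0,0,0,0,0,1],[0.8,0,0,0,0,0,1],[1,0,0,0,0,0,1]])

```text
time_s: 9.22
tool_pos: [424.1, -172.0, 149.4]
ee_rot: [0.707, 0.707, 0.0, 0.001]
wrist_force: [-0.1, 0.9, 0.2]
opening: 85.8
finger_force: 0.0
```

```bash
python3 - <<'E'
from h import *
s=capture("side");t=capture("top");r=lambda a:cv2.resize(a,None,fx=4,fy=4,interpolation=2)
cv2.imwrite("pics/m3.png",np.hstack([r(s[230:360,240:390])[:, :400],r(s[250:380,290:390])[:,:0],r(t[190:320,420:520])]))
cv2.imwrite("pics/s3.png",s);cv2.imwrite("pics/t3.png",t)
print(observe()["tool_pos"])
for p in [(440,-87,76),(440,-87,60)]:print(proj("side",p)[0],proj("top",p)[0])
print(proj("top",(424,-292.7,76))[0],proj("side",(424,-292.7,76))[0],proj("side",(424,-292.7,4))[0])
E
```

```text
[ 423.51132989 -169.99163918  148.77385523]
[291.29722619 229.28864109] [376.89540298 241.47354974]
[291.54400908 233.46177865] [376.31147813 241.83500314]
[485.99902654 247.79481574] [337.48253556 309.22862353] [336.0703553  324.79095791]
```

View pics/m3.png

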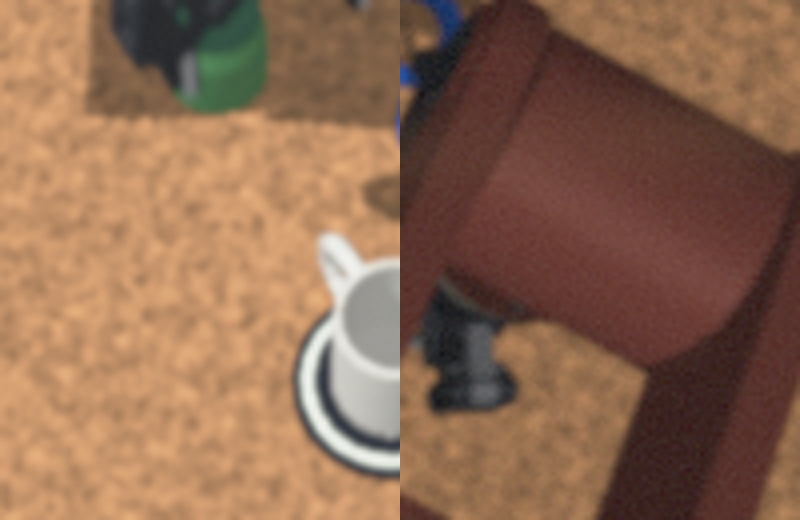

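The mug stands upright and centred on the white ring. Now the jar.

>>> apply_moves(rows=[[0.2,0.03,0,0,0,0,1],[0.4,0.06,0,0,0,0,1],[0.6,0.1,0,0,0,0,1],[0.71,0.13,0,0,0,0,1],[0.71,0.13,0,0,0,0,1]])

```text
time_s: 9.73
tool_pos: [440.2, -86.2, 149.1]
ee_rot: [0.706, 0.709, 0.001, 0.0]
wrist_force: [0.7, -0.4, 0.1]
opening: 85.6
finger_force: 0.0
```

>>> apply_moves(rows=[[0,0,0.12,0,0,0,1],[0,0,0.25,0,0,0,1],[0,0,0.38,0,0,0,1],[0,0,0.46,0,0,0,1],[0,0,0.46,0,0,0,1]])

```text
time_s: 10.15
tool_pos: [437.7, -87.8, 91.3]
ee_rot: [0.707, 0.707, -0.001, -0.002]
wrist_force: [0.1, 0.2, -0.2]
opening: 85.2
finger_force: 0.0
```

```bash
python3 - <<'E'
from h import *
s=capture("side");t=capture("top");r=lambda a:cv2.resize(a,None,fx=5,fy=5,interpolation=2)
cv2.imwrite("pics/j1.png",np.hstack([r(s[190:270,250:330]),r(t[200:280,340:420])]))
print(observe()["tool_pos"])
E
```

```text
[439.52830462 -88.22559116  93.41933189]
```

View pics/j1.png

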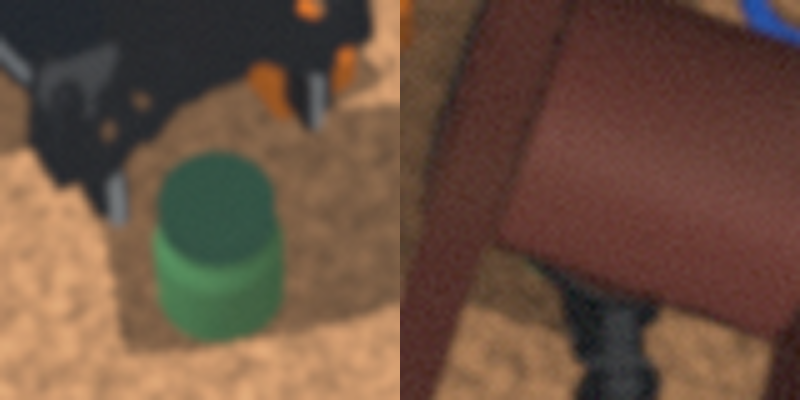

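The jar's lid centre (about (292,231) px) lies midway between the fingertips, allowing for the height difference. Descend, grip and lift.

>>> apply_moves(rows=[[0,0,0.12,0,0,0,1],[0,0,0.25,0,0,0,1],[0,0,0.38,0,0,0,1],[0,0,0.48,0,0,0,1],[0,0,0.48,0,0,0,1]])

```text
time_s: 10.67
tool_pos: [438.4, -87.5, 34.6]
ee_rot: [0.707, 0.708, -0.001, -0.001]
wrist_force: [0.2, 0.7, -0.9]
opening: 85.5
finger_force: 0.0
```

>>> apply_moves(rows=[[0,0,0,0,0,0,0.6],[0,0,0,0,0,0,0.5],[0,0,0,0,0,0,0.3],[0,0,0,0,0,0,-1],[0,0,0,0,0,0,-1]])

```text
time_s: 11.08
tool_pos: [440.7, -88.2, 37.9]
ee_rot: [0.706, 0.708, 0.0, 0.001]
wrist_force: [-3.4, -0.2, 8.3]
opening: 54.2
finger_force: 61.4
```

>>> apply_moves(rows=[[0,0,0,0,0,0,-1],[0,0,0,0,0,0,-1],[0,0,0,0,0,0,-1],[0,0,0,0,0,0,-1]])

```text
time_s: 11.42
tool_pos: [440.7, -88.2, 37.9]
ee_rot: [0.706, 0.708, 0.0, 0.001]
wrist_force: [-3.1, -0.0, 6.8]
opening: 54.1
finger_force: 61.4
```

>>> apply_moves(rows=[[0,0,-0.1,0,0,0,-1],[0,0,-0.25,0,0,0,-1],[0,0,-0.4,0,0,0,-1],[0,0,-0.55,0,0,0,-1],[0,0,-0.6,0,0,0,-1]])

```text
time_s: 11.83
tool_pos: [441.4, -88.2, 110.7]
ee_rot: [0.707, 0.708, 0.001, 0.003]
wrist_force: [2.0, 0.5, -3.1]
opening: 53.8
finger_force: 64.4
```

>>> apply_moves(rows=[[0.04,0.04,0,0,0,0,-1],[0.12,0.12,0,0,0,0,-1],[0.24,0.23,0,0,0,0,-1],[0.38,0.36,0,0,0,0,-1],[0.52,0.49,0,0,0,0,-1]])

```text
time_s: 12.25
tool_pos: [497.7, -24.0, 106.1]
ee_rot: [0.707, 0.707, -0.001, -0.001]
wrist_force: [0.0, 0.7, -2.7]
opening: 53.8
finger_force: 64.3
```

>>> apply_moves(rows=[[0.14,0.13,0,0,0,0,-1],[0.28,0.26,0,0,0,0,-1],[0.42,0.39,0,0,0,0,-1],[0.56,0.52,0,0,0,0,-1],[0.7,0.66,0,0,0,0,-1]])

```text
time_s: 12.67
tool_pos: [576.6, 60.5, 105.5]
ee_rot: [0.707, 0.708, -0.001, -0.001]
wrist_force: [0.2, 0.3, -3.5]
opening: 53.9
finger_force: 64.3
```

>>> apply_moves(rows=[[0.12,0.11,0,0,0,0,-1],[0.22,0.21,0,0,0,0,-1],[0.3,0.28,0,0,0,0,-1],[0.34,0.33,0,0,0,0,-1],[0.34,0.33,0,0,0,0,-1]])

```text
time_s: 13.08
tool_pos: [617.3, 100.9, 106.7]
ee_rot: [0.706, 0.708, -0.0, -0.0]
wrist_force: [1.2, 0.6, -2.9]
opening: 54.2
finger_force: 64.3
```

```bash
python3 - <<'E'
from h import *
s=capture("side");t=capture("top");r=lambda a:cv2.resize(a,None,fx=5,fy=5,interpolation=2)
cv2.imwrite("pics/j2.png",np.hstack([r(s[110:190,280:360]),r(t[115:195,240:320])]))
o=observe();print(o["tool_pos"])
zf=o["tool_pos"][2]-37.9
for z in(zf,zf+76):print(z,[proj(n,(o["tool_pos"][0],o["tool_pos"][1],z)) [0]for n in("side","top")])
E
```

```text
[616.0320578   99.5898293  106.83204782]
68.93204782229324 [array([315.95876532, 146.28959241]), array([279.18236294, 154.12358448])]
144.93204782229324 [array([316.14270934, 123.68409555]), array([274.2024263 , 145.21838065])]
```

View pics/j2.png

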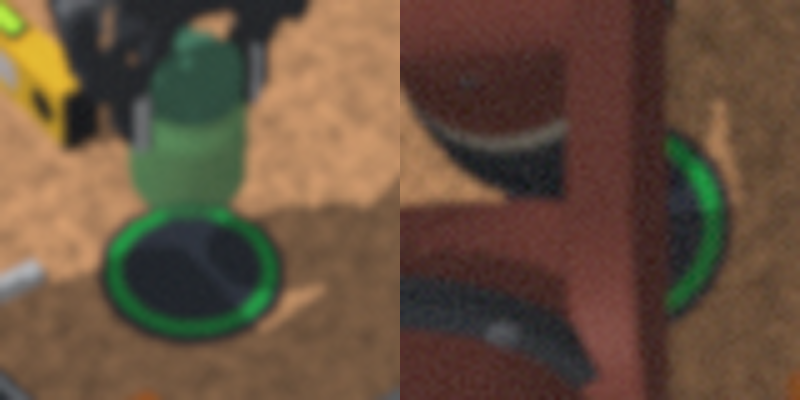

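The jar hangs upright (side body centre u≈317.1; ring centre (318.1,164)), so about 3 mm in +x is missing. Lower with that correction.

>>> apply_moves(rows=[[-0.007,0.02,0.1,0,0,0,-1],[-0.007,0.02,0.2,0,0,0,-1],[-0.007,0.02,0.32,0,0,0,-1],[-0.007,0.02,0.44,0,0,0,-1],[-0.007,0.02,0.48,0,0,0,-1]])

```text
time_s: 13.6
tool_pos: [615.8, 98.5, 45.6]
ee_rot: [0.707, 0.707, -0.003, -0.002]
wrist_force: [-1.5, -0.6, -4.6]
opening: 53.9
finger_force: 64.3
```

>>> apply_moves(rows=[[0,0,0.01,0,0,0,-1],[0,0,0.02,0,0,0,-1],[0,0,0.03,0,0,0,-1],[0,0,0.03,0,0,0,-1],[0,0,0.03,0,0,0,-1]])

```text
time_s: 14.02
tool_pos: [620.0, 99.1, 47.4]
ee_rot: [0.707, 0.708, 0.001, 0.001]
wrist_force: [0.2, -0.5, -3.3]
opening: 53.6
finger_force: 64.3
```

>>> apply_moves(rows=[[0,0,0.01,0,0,0,-1],[0,0,0.02,0,0,0,-1],[0,0,0.03,0,0,0,-1],[0,0,0.04,0,0,0,-1],[0,0,0.04,0,0,0,-1]])

```text
time_s: 14.43
tool_pos: [619.4, 99.1, 42.1]
ee_rot: [0.707, 0.708, 0.0, 0.0]
wrist_force: [-0.8, -0.4, -0.4]
opening: 53.7
finger_force: 64.7
```

>>> apply_moves(rows=[[0,0,0,0,0,0,-1],[0,0,0,0,0,0,-1]])

```text
time_s: 14.6
tool_pos: [619.4, 99.1, 42.1]
ee_rot: [0.707, 0.708, 0.0, 0.0]
wrist_force: [-1.5, 0.3, 0.7]
opening: 54.0
finger_force: 64.9
```

>>> apply_moves(rows=[[0,0,0,0,0,0,-0.2],[0,0,0,0,0,0,0.3],[0,0,0,0,0,0,0.6],[0,0,0,0,0,0,1],[0,0,0,0,0,0,1]])

```text
time_s: 15.02
tool_pos: [619.9, 99.0, 42.1]
ee_rot: [0.707, 0.708, 0.0, 0.0]
wrist_force: [-0.5, 0.9, 0.1]
opening: 85.4
finger_force: 0.0
```

>>> apply_moves(rows=[[0,0,-0.1,0,0,0,1],[0,0,-0.25,0,0,0,1],[0,0,-0.45,0,0,0,1],[0,0,-0.7,0,0,0,1],[0,0,-0.9,0,0,0,1]])

```text
time_s: 15.43
tool_pos: [620.0, 99.1, 152.7]
ee_rot: [0.707, 0.708, 0.001, 0.001]
wrist_force: [1.1, -1.4, 0.1]
opening: 85.2
finger_force: 0.0
```

>>> apply_moves(rows=[[0.2,0,0,0,0,0,1],[0.4,0,0,0,0,0,1],[0.6,0,0,0,0,0,1],[0.75,0,0,0,0,0,1],[0.75,0,0,0,0,0,1]])

```text
time_s: 15.85
tool_pos: [619.3, 192.5, 151.3]
ee_rot: [0.705, 0.709, 0.001, -0.0]
wrist_force: [-0.0, 0.4, 0.0]
opening: 85.5
finger_force: 0.0
```

```bash
python3 - <<'E'
from h import *
s=capture("side");t=capture("top");r=lambda a:cv2.resize(a,None,fx=4,fy=4,interpolation=2)
cv2.imwrite("pics/j3.png",np.hstack([r(s[90:200,250:350]),r(t[110:220,240:340])]))
cv2.imwrite("pics/m4.png",np.hstack([r(s[260:370,290:390]),r(t[190:300,430:530])]))
print(observe()["tool_pos"])
E
```

```text
[619.33299726 189.47864617 150.70164113]
```

View pics/j3.png

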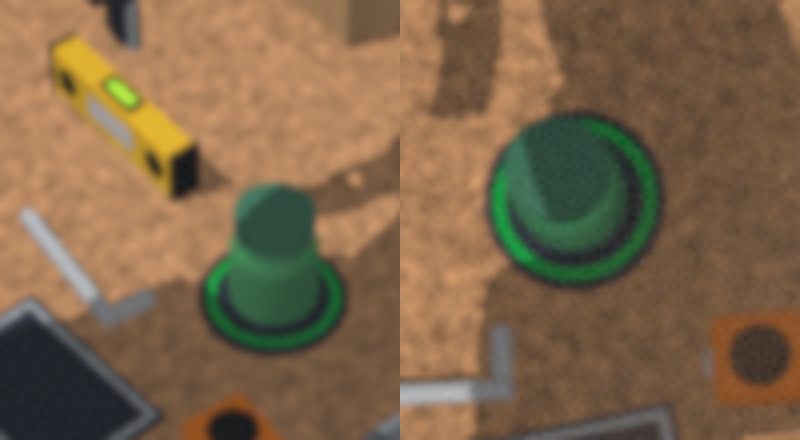

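View pics/m4.png

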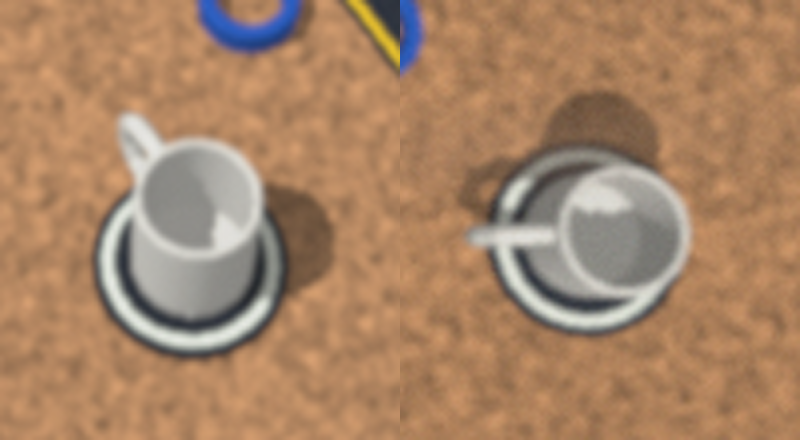

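The mug's rim in the top view is at (485.8,247.2), against (486.0,247.8) expected for a centred mug. The jar is centred in its ring and upright. Both breakables are done; now the level.

>>> apply_moves(rows=[[0.2,-0.02,0,0,0,-0.03,1],[0.4,-0.04,0,0,0,-0.06,1],[0.6,-0.07,0,0,0,-0.07,1],[0.74,-0.08,0,0,0,-0.07,1],[0.74,-0.08,0,0,0,-0.07,1]])

```text
time_s: 16.37
tool_pos: [609.2, 280.0, 150.2]
ee_rot: [0.666, 0.746, 0.001, -0.0]
wrist_force: [0.3, 0.3, 0.4]
opening: 85.6
finger_force: 0.0
```

>>> apply_moves(rows=[[0,0,0.15,0,0,0,1],[0,0,0.35,0,0,0,1],[0,0,0.5,0,0,0,1],[0,0,0.65,0,0,0,1],[0,0,0.65,0,0,0,1]])

```text
time_s: 16.78
tool_pos: [606.3, 275.1, 66.9]
ee_rot: [0.667, 0.745, -0.004, -0.002]
wrist_force: [0.2, -0.2, -0.8]
opening: 85.4
finger_force: 0.0
```

>>> apply_moves(rows=[[0,0,0.13,0,0,0,1],[0,0,0.27,0,0,0,1],[0,0,0.4,0,0,0,1],[0,0,0.49,0,0,0,1],[0,0,0.49,0,0,0,1]])

```text
time_s: 17.2
tool_pos: [607.3, 276.7, 9.7]
ee_rot: [0.667, 0.745, -0.002, -0.001]
wrist_force: [-0.6, -1.0, -0.1]
opening: 85.1
finger_force: 0.0
```

>>> apply_moves(rows=[[0,0,0,0,0,0,0.5],[0,0,0,0,0,0,0],[0,0,0,0,0,0,-0.3],[0,0,0,0,0,0,-0.5],[0,0,0,0,0,0,-1]])

```text
time_s: 17.62
tool_pos: [610.1, 278.1, 14.0]
ee_rot: [0.667, 0.745, 0.001, 0.0]
wrist_force: [-0.4, -0.1, 0.4]
opening: 25.6
finger_force: 0.0
```

>>> apply_moves(rows=[[0,0,0,0,0,0,-1],[0,0,0,0,0,0,-1],[0,0,0,0,0,0,-1],[0,0,0,0,0,0,-1]])

```text
time_s: 17.95
tool_pos: [610.3, 278.2, 14.1]
ee_rot: [0.667, 0.745, 0.001, 0.0]
wrist_force: [0.6, 0.2, 5.7]
opening: 21.2
finger_force: 59.9
```

>>> apply_moves(rows=[[0,0,-0.1,0,0,0,-1],[0,0,-0.3,0,0,0.02,-1],[0,0,-0.55,0,0,0.05,-1],[0,0,-0.8,0,0,0.08,-1],[0,0,-1,0,0,0.087,-1]])

```text
time_s: 18.37
tool_pos: [608.9, 277.6, 134.3]
ee_rot: [0.717, 0.697, -0.0, -0.0]
wrist_force: [0.1, -0.2, -1.4]
opening: 20.9
finger_force: 59.1
```

>>> apply_moves(rows=[[-0.04,0,0,0,0,0,-1],[-0.15,0,0,0,0,0,-1],[-0.32,0,0,0,0,0,-1],[-0.5,0,0,0,0,0,-1],[-0.7,0,0,0,0,0,-1]])

```text
time_s: 18.78
tool_pos: [604.3, 192.0, 129.3]
ee_rot: [0.716, 0.699, -0.003, -0.002]
wrist_force: [-0.2, -0.2, -1.8]
opening: 20.8
finger_force: 59.1
```

>>> apply_moves(rows=[[-0.2,0,0,0,0,0,-1],[-0.4,0,0,0,0,0,-1],[-0.6,0,0,0,0,0,-1],[-0.8,0,0,0,0,0,-1],[-1,0,0,0,0,0,-1]])

```text
time_s: 19.2
tool_pos: [601.0, 71.6, 129.3]
ee_rot: [0.716, 0.698, -0.003, -0.002]
wrist_force: [0.2, 0.7, -2.1]
opening: 21.0
finger_force: 59.1
```

>>> apply_moves(rows=[[-0.2,0,0,0,0,0,-1],[-0.4,0,0,0,0,0,-1],[-0.6,0,0,0,0,0,-1],[-0.8,0,0,0,0,0,-1],[-1,0,0,0,0,0,-1]])

```text
time_s: 19.62
tool_pos: [597.8, -47.7, 129.4]
ee_rot: [0.716, 0.698, -0.002, -0.003]
wrist_force: [0.4, -0.3, -2.0]
opening: 20.8
finger_force: 59.1
```

>>> apply_moves(rows=[[-0.2,0,0,0,0,0,-1],[-0.4,0,0,0,0,0,-1],[-0.6,0,0,0,0,0,-1],[-0.8,0,0,0,0,0,-1],[-1,0,0,0,0,0,-1]])

```text
time_s: 20.03
tool_pos: [594.7, -167.1, 129.3]
ee_rot: [0.716, 0.698, -0.002, -0.003]
wrist_force: [0.4, -0.7, -1.6]
opening: 20.6
finger_force: 59.1
```

>>> apply_moves(rows=[[-0.2,0.01,0,0,0,0,-1],[-0.4,0.02,0,0,0,0,-1],[-0.58,0.04,0,0,0,0,-1],[-0.73,0.05,0,0,0,0,-1],[-0.82,0.05,0,0,0,0,-1]])

```text
time_s: 20.45
tool_pos: [599.4, -266.5, 130.2]
ee_rot: [0.717, 0.698, -0.001, -0.002]
wrist_force: [-1.8, 0.4, -2.0]
opening: 21.1
finger_force: 59.1
```

>>> apply_moves(rows=[[-0.04,0,0,0,0,0,-1],[-0.055,0,0,0,0,0,-1],[-0.055,0,0,0,0,0,-1],[-0.055,0,0,0,0,0,-1],[-0.055,0,0,0,0,0,-1]])

```text
time_s: 20.87
tool_pos: [601.6, -269.9, 132.9]
ee_rot: [0.716, 0.699, 0.0, -0.0]
wrist_force: [-0.4, 0.5, -1.2]
opening: 20.9
finger_force: 59.1
```

```bash
python3 - <<'E'
from h import *
o=observe();print(o["tool_pos"],o["ee_rot"])
E
```

```text
[ 601.58727679 -269.94963809  132.85956244] [ 7.15508286e-01  6.98604186e-01  7.22876992e-05 -2.78988022e-04]
```

>>> apply_moves(rows=[[-0.007,0.016,0.15,0,0,0,-1],[-0.007,0.016,0.35,0,0,0,-1],[-0.007,0.016,0.57,0,0,0,-1],[-0.007,0.016,0.77,0,0,0,-1],[-0.007,0.016,0.87,0,0,0,-1]])

```text
time_s: 21.28
tool_pos: [601.4, -269.7, 25.0]
ee_rot: [0.716, 0.699, -0.001, -0.003]
wrist_force: [-1.4, -0.1, -3.2]
opening: 20.6
finger_force: 59.1
```

>>> apply_moves(rows=[[0,0,0.01,0,0,0,-1],[0,0,0.02,0,0,0,-1],[0,0,0.04,0,0,0,-1],[0,0,0.05,0,0,0,-1],[0,0,0.05,0,0,0,-1]])

```text
time_s: 21.7
tool_pos: [604.6, -272.7, 24.2]
ee_rot: [0.716, 0.698, 0.0, 0.001]
wrist_force: [0.3, -0.6, -1.5]
opening: 21.0
finger_force: 59.1
```

>>> apply_moves(rows=[[0.008,-0.006,0.015,0,0,0,-1],[0.01,-0.006,0.03,0,0,0,-1],[0.01,-0.006,0.045,0,0,0,-1],[0.01,-0.006,0.05,0,0,0,-1],[0.01,-0.006,0.05,0,0,0,-1]])

```text
time_s: 22.12
tool_pos: [603.2, -271.1, 18.1]
ee_rot: [0.716, 0.698, 0.0, 0.0]
wrist_force: [-2.1, 0.9, 4.0]
opening: 20.8
finger_force: 60.0
```

>>> apply_moves(rows=[[0,0,0,0,0,0,-1],[0,0,0,0,0,0,-1]])

```text
time_s: 22.28
tool_pos: [603.2, -271.0, 18.1]
ee_rot: [0.716, 0.698, 0.0, 0.0]
wrist_force: [-2.2, 1.6, 6.2]
opening: 21.0
finger_force: 60.0
```

>>> apply_moves(rows=[[0,0,0,0,0,0,-0.7],[0,0,0,0,0,0,-0.2],[0,0,0,0,0,0,0.5],[0,0,0,0,0,0,1],[0,0,0,0,0,0,1]])

```text
time_s: 22.7
tool_pos: [602.7, -270.8, 16.3]
ee_rot: [0.716, 0.698, 0.0, 0.0]
wrist_force: [0.5, 0.2, -0.5]
opening: 68.4
finger_force: 0.0
```

>>> apply_moves(rows=[[0,0,0,0,0,0,1],[0,0,-0.15,0,0,0,1],[0,0,-0.35,0,0,0,1],[0,0,-0.6,0,0,0,1],[0,0,-0.8,0,0,0,1]])

```text
time_s: 23.12
tool_pos: [602.8, -270.9, 113.8]
ee_rot: [0.716, 0.698, 0.0, 0.0]
wrist_force: [0.9, -0.3, 0.6]
opening: 85.2
finger_force: 0.0
```

>>> apply_moves(rows=[[0.2,0.016,0,0,0,0,1],[0.4,0.032,0,0,0,0,1],[0.6,0.048,0,0,0,0,1],[0.8,0.064,0,0,0,0,1],[1,0.08,0,0,0,0,1]])

```text
time_s: 23.53
tool_pos: [615.3, -150.1, 112.4]
ee_rot: [0.716, 0.698, 0.0, 0.0]
wrist_force: [0.9, -0.2, -0.2]
opening: 85.4
finger_force: 0.0
```

>>> apply_moves(rows=[[0.2,0.03,0,0,0,-0.03,1],[0.4,0.06,0,0,0,-0.06,1],[0.488,0.074,0,0,0,-0.0745,1],[0.488,0.074,0,0,0,-0.0745,1],[0.488,0.074,0,0,0,-0.0745,1]])

```text
time_s: 23.95
tool_pos: [625.7, -92.9, 112.4]
ee_rot: [0.674, 0.739, -0.0, 0.0]
wrist_force: [-0.4, -0.8, -0.8]
opening: 85.4
finger_force: 0.0
```

```bash
python3 - <<'E'
from h import *
s=capture("side");t=capture("top");r=lambda a:cv2.resize(a,None,fx=4,fy=4,interpolation=2)
cv2.imwrite("pics/o1.png",np.hstack([r(s[160:300,320:445])[:, :],r(t[110:250,420:490])]))
o=observe();print(o["tool_pos"],o["ee_rot"])
E
```

```text
[625.63526275 -94.06864563 112.46687128] [ 6.74437005e-01  7.38332297e-01 -3.05563853e-04  2.28414929e-04]
```

View pics/o1.png

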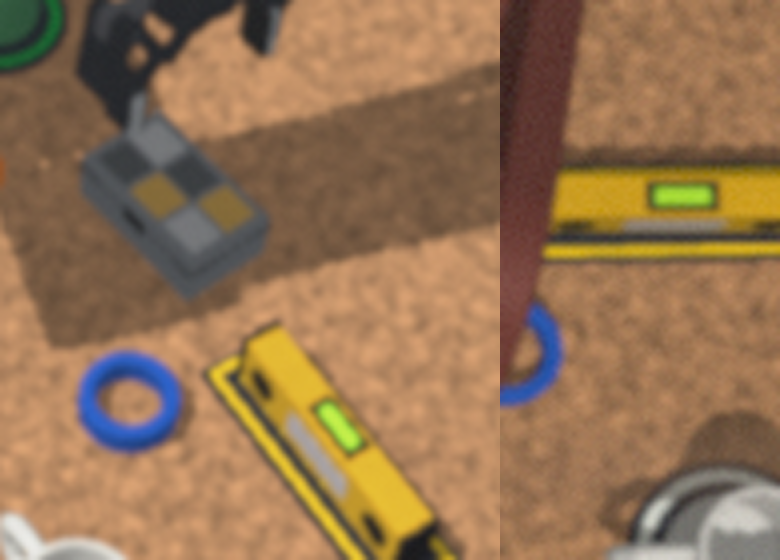

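The level sits within its yellow outline with the vial upward. The organiser lies undisturbed below the fingers, centred near side pixel (364,208). Grip it.

>>> apply_moves(rows=[[0,0.005,0.15,0,0,0,1],[0.005,0.005,0.35,0,0,0,1],[0.005,0.005,0.55,0,0,0,1],[0.005,0.005,0.72,0,0,0,1],[0.005,0.005,0.82,0,0,0,1]])

```text
time_s: 24.47
tool_pos: [624.1, -93.4, 11.2]
ee_rot: [0.675, 0.738, -0.001, -0.002]
wrist_force: [-0.4, 0.0, 0.9]
opening: 85.5
finger_force: 0.0
```

>>> apply_moves(rows=[[0,0,0,0,0,0,1],[0,0,0,0,0,0,0.6],[0,0,0,0,0,0,0.4],[0,0,0,0,0,0,0.2],[0,0,0,0,0,0,-1]])

```text
time_s: 24.88
tool_pos: [628.2, -92.8, 16.4]
ee_rot: [0.674, 0.739, 0.001, 0.002]
wrist_force: [-0.8, -0.3, 1.9]
opening: 58.5
finger_force: 68.8
```

>>> apply_moves(rows=[[0,0,0,0,0,0,-1],[0,0,0,0,0,0,-1],[0,0,0,0,0,0,-1],[0,0,0,0,0,0,-1]])

```text
time_s: 25.22
tool_pos: [628.2, -92.8, 16.4]
ee_rot: [0.674, 0.739, 0.001, 0.002]
wrist_force: [0.1, -0.4, 6.0]
opening: 58.5
finger_force: 69.3
```

>>> apply_moves(rows=[[0,0,-0.1,0,0,0,-1],[0,0,-0.25,0,0,0,-1],[0,0,-0.42,0,0,0,-1],[0,0,-0.6,0,0,0,-1],[0,0,-0.7,0,0,0,-1]])

```text
time_s: 25.63
tool_pos: [626.9, -92.1, 100.5]
ee_rot: [0.674, 0.739, 0.001, 0.001]
wrist_force: [0.3, -0.3, -1.8]
opening: 58.4
finger_force: 68.4
```

>>> apply_moves(rows=[[0.04,-0.03,0,0,0,0,-1],[0.12,-0.085,0,0,0,0,-1],[0.23,-0.165,0,0,0,0,-1],[0.36,-0.26,0,0,0,0,-1],[0.5,-0.36,0,0,0,0,-1]])

```text
time_s: 26.05
tool_pos: [574.5, -34.9, 95.5]
ee_rot: [0.674, 0.739, -0.001, -0.002]
wrist_force: [0.5, 0.6, -1.6]
opening: 58.2
finger_force: 68.4
```

>>> apply_moves(rows=[[0.15,-0.109,0,0,0,0,-1],[0.3,-0.218,0,0,0,0,-1],[0.45,-0.327,0,0,0,0,-1],[0.6,-0.436,0,0,0,0,-1],[0.75,-0.545,0,0,0,0,-1]])

```text
time_s: 26.47
tool_pos: [500.4, 48.8, 95.6]
ee_rot: [0.674, 0.739, -0.002, -0.002]
wrist_force: [0.2, 0.2, -1.1]
opening: 58.5
finger_force: 68.4
```

>>> apply_moves(rows=[[0.15,-0.109,0,0,0,-0.015,-1],[0.29,-0.21,0,0,0,-0.03,-1],[0.4,-0.3,0,0,0,-0.045,-1],[0.5,-0.36,0,0,0,-0.058,-1],[0.536,-0.389,0,0,0,-0.058,-1]])

```text
time_s: 26.88
tool_pos: [447.4, 108.6, 95.6]
ee_rot: [0.639, 0.769, -0.002, -0.003]
wrist_force: [-0.5, -0.3, -2.4]
opening: 58.4
finger_force: 68.3
```

>>> apply_moves(rows=[[0,0,0,0,0,0,-1],[0,0,0,0,0,0,-1],[0,0,0,0,0,0,-1],[0,0,0,0,0,0,-1]])

```text
time_s: 27.22
tool_pos: [452.5, 106.5, 98.0]
ee_rot: [0.64, 0.768, -0.0, 0.0]
wrist_force: [-0.6, -0.2, -1.0]
opening: 58.7
finger_force: 68.3
```

>>> apply_moves(rows=[[0,0.01,0.1,0,0,0,-1],[0,0.01,0.24,0,0,0,-1],[0,0.01,0.38,0,0,0,-1],[0,0.01,0.5,0,0,0,-1],[0,0.01,0.55,0,0,0,-1]])

```text
time_s: 27.63
tool_pos: [452.0, 106.5, 30.2]
ee_rot: [0.64, 0.768, -0.001, -0.001]
wrist_force: [-1.0, -1.2, -2.3]
opening: 58.5
finger_force: 68.2
```

>>> apply_moves(rows=[[0,0,0.01,0,0,0,-1],[0,0,0.02,0,0,0,-1],[0,0,0.035,0,0,0,-1],[0,0,0.05,0,0,0,-1],[0,0,0.05,0,0,0,-1]])

```text
time_s: 28.05
tool_pos: [453.7, 107.3, 26.6]
ee_rot: [0.64, 0.769, 0.0, 0.0]
wrist_force: [-0.2, 0.0, -1.3]
opening: 58.3
finger_force: 68.2
```

```bash
python3 - <<'E'
from h import *
o=observe();print(o["tool_pos"],o["wrist_force"])
s=capture("side");r=lambda a:cv2.resize(a,None,fx=5,fy=5,interpolation=2)
cv2.imwrite("pics/o2.png",r(s[130:240,210:330]))
E
```

```text
[453.72637945 107.26643907  26.5854789 ] [-0.23761198  0.02636091 -1.3192478 ]
```

View pics/o2.png

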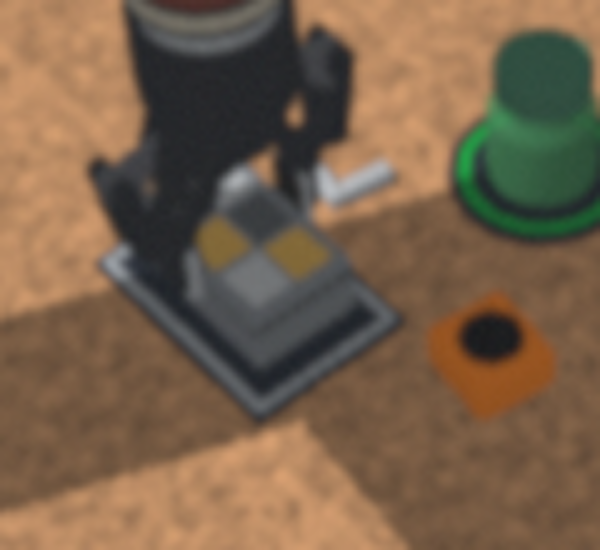

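The organiser sits just above its grey outline, aligned, and the hex key beside it is untouched. Set it down, open only partly, and rise.

>>> apply_moves(rows=[[0,0,0.015,0,0,0,-1],[0,0,0.03,0,0,0,-1],[0,0,0.04,0,0,0,-1],[0,0,0.05,0,0,0,-1],[0,0,0.05,0,0,0,-1]])

```text
time_s: 28.52
tool_pos: [453.2, 107.3, 20.3]
ee_rot: [0.64, 0.769, -0.0, -0.0]
wrist_force: [-1.9, -0.5, 1.7]
opening: 58.5
finger_force: 68.7
```

>>> apply_moves(rows=[[0,0,0,0,0,0,-1],[0,0,0,0,0,0,-1]])

```text
time_s: 28.68
tool_pos: [453.2, 107.3, 20.3]
ee_rot: [0.64, 0.769, 0.0, 0.0]
wrist_force: [-1.4, 0.1, 0.6]
opening: 58.5
finger_force: 68.7
```

>>> apply_moves(rows=[[0,0,0,0,0,0,0.3],[0,0,0,0,0,0,0.6],[0,0,0,0,0,0,0.68],[0,0,0,0,0,0,0.68],[0,0,0,0,0,0,0.68]])

```text
time_s: 29.1
tool_pos: [453.4, 107.3, 20.2]
ee_rot: [0.64, 0.769, 0.0, 0.0]
wrist_force: [-0.2, -0.5, 0.4]
opening: 71.8
finger_force: 0.0
```

>>> apply_moves(rows=[[0,0,-0.1,0,0,0,0.68],[0,0,-0.3,0,0,0,0.68],[0,0,-0.5,0,0,0,0.68],[0,0,-0.75,0,0,0,0.68],[0,0,-1,0,0,0,0.68]])

```text
time_s: 29.52
tool_pos: [452.4, 107.2, 140.7]
ee_rot: [0.64, 0.769, -0.001, -0.001]
wrist_force: [0.9, -0.0, 0.4]
opening: 71.5
finger_force: 0.0
```

>>> apply_moves(rows=[[0.1,-0.05,-0.2,0,0,0,1],[0.3,-0.1,-0.3,0,0,0,1],[0.5,-0.2,-0.5,0,0,0,1],[0.75,-0.3,-0.5,0,0,0,1],[1,-0.4,-0.5,0,0,0,1]])

```text
time_s: 29.93
tool_pos: [385.0, 217.8, 202.4]
ee_rot: [0.64, 0.768, 0.002, 0.001]
wrist_force: [-0.1, -0.1, 0.1]
opening: 85.3
finger_force: 0.0
```

>>> apply_moves(rows=[[0.2,0,0,0,0,0,1],[0.4,0,0,0,0,0,1],[0.6,0,0,0,0,0,1],[0.8,0,0,0,0,0,1],[1,0,0,0,0,0,1]])

```text
time_s: 30.35
tool_pos: [361.8, 335.7, 200.1]
ee_rot: [0.639, 0.769, 0.0, 0.0]
wrist_force: [0.2, -0.0, -0.4]
opening: 85.1
finger_force: 0.0
```

```bash
python3 - <<'E'
from h import *
o=observe();print(o["tool_pos"],o["wrist_force"])
s=capture("side");t=capture("top")
print('level vial',ray("top",(465.2,158.3),44)[0])
r=lambda a,f:cv2.resize(a,None,fx=f,fy=f,interpolation=2)
cv2.imwrite("pics/f.png",np.vstack([r(t[130:280,230:515],2.7)[:,:768],np.hstack([r(s[140:220,215:345],2.36)[:188],r(s[140:220,215:345],2.36)[:188,:0],r(s[230:310,350:545],2.37)[:188]])[:, :768]]) if 0 else r(t[130:280,225:520],2.7))
E
```

```text
[361.82775423 335.69510614 200.08799205] [ 0.18456821 -0.01141942 -0.41914795]
level vial [ 603.90862986 -270.89992091   44.        ]
```

View pics/f.png

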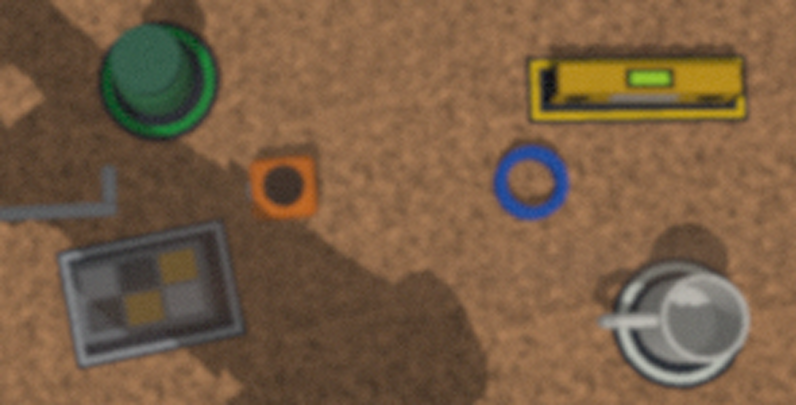

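Final top view: all four things are upright inside their outlines, and the hex key and tape are unmoved. I'll check the organiser's number (lid centre at about (276.5,236) px), then hand in.

```bash
python3 - <<'E'
from h import *
p=ray("top",(276.5,236),40)[0];j=ray("top",(225+147/2.7,130+57/2.7),80)[0];print(p,j)
d=p[:2]-[453.9,106.3];a=1.754
e=[d@[np.sin(a),-np.cos(a)],d@[np.cos(a),np.sin(a)]];print(e)
if max(map(abs,e))<9: print(close_job())
E
```

```text
[456.31981415 109.44110423  40.        ] [619.57442193  97.72534444  80.        ]
[np.float64(2.9515669217580105), np.float64(2.647695042013701)]
the job is handed in; nothing more can be done
None
```

The mug, jar, level and organiser are all standing released inside their outlines, breakables placed first. By my camera measurements each is within about 4 mm of its pad centre. The hex key and tape roll look unmoved, and the job was handed in after about 30 s on the robot's clock; the judge's result was not shown.

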